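Free the pod dispenser and load it

ROBOT

A 6-joint arm with a two-finger parallel gripper is mounted at the origin on a cart in front of the work surface, level with it; the furniture and walls round the work are solid. World frame = base frame: x ahead of the robot, y to its left, z up, the work surface at z = 0. Lengths are in mm, angles in rad, forces in N, time in s.
With the tool pointing down it reaches from about 300 to 775 mm from the base axis. Payload 14.6 kg.
Tool frame: the origin (TCP) lies midway between the tips of the shut fingers; the grasp point (between the pads) lies behind it (manip.grip_depth is the z of the grasp point in the tool frame, in mm); z points along the fingers, y is the line along which they close (so a half turn about z gives the same grasp; the last joint's range is limited). The gripper opens to 94 mm and grips with 3 to 60 N. Pads are 16 mm wide; open, the fingers measure 119 mm over their backs; the gripper's body (75 mm by 177 mm) begins 78 mm behind the grasp point.
Start: joints at [-1.171, 0.3, 1.521, -0, 1.321, -0.067], TCP at [247.509, -491.15, 182.646] pointing down, gripper open.
Joint ranges: [-3.03, 3.03], [-0.79, 2.21], [0.23, 2.52], [-1.04, 4.18], [0, 3.07], [-2.55, 2.55]. Speed limits (rad/s): [2.22, 2.22, 2.57, 3.14, 3.14, 3.14].

INTERFACE

Orientations are given as [roll, pitch, yaw] about the fixed x, y, z axes, in that order (R = Rz(yaw) Ry(pitch) Rx(roll)).
In Python, from cell import manip gives the robot as it stands.
- The arm moves only by the shell command python3 nudge.py [OPENING] [FORCE], which reads ROWS from standard input. ROWS is a JSON list of rows, 1 to 5 of them, each of 6 numbers: dx, dy, dz in units of 5 mm, then a rotation vector rx, ry, rz in rad; each row is the pose to reach, as a shift and turn from the pose commanded when the command began, along the tool's axes at that moment; what a row does not reach only later rows make up. A row lasts 1/10 s, in which the tool goes at most 50 mm and 0.15 rad, less where a joint would pass 70% of its speed; a pose out of reach is approached as far as the arm can. OPENING is the finger opening in mm, set as the command begins (- or left out keeps the last). The fingers move at their own pace and stop on an object; FORCE is the grip in N (left out, the last holds). Time passes only in rows, so rows that do not move let the fingers close. It prints the time, the measured TCP pose, the force, the opening and the grip force at its end. Input that does not fit is refused with a message, and nothing moves.
- manip.read_state(): the state, without advancing time (a new reading comes with each control period).
- manip.camera(name): name is "side" or "top"; returns (picture, depth): 400x640x3 uint8, red, green, blue; 400x640 float32, mm along the optical axis (not along the pixel's ray), 0 where there is no reading.
- manip.camera_info(name): a dict with "K" (3x3 intrinsics, pixels), "rvec" (rotation vector, rad) and "tvec" (3), from world to camera coordinates, as OpenCV has them. Camera axes: x right, y down, z forward; pixel columns grow to the right and rows downward; lengths in mm; the calibration is good to about 2 mm. A picture is of the moment at which its call begins. camera_info takes no time and is no camera call.
- manip.sign_off(): hands the job in; it is judged then, once.
The state is a dict: "clock": time; "joints": joint angles; "qd": joint speeds; "effort": joint torques, N m; "eef_pos": TCP position; "eef_rot": TCP orientation; "wrist_force": force on the tool from outside, world axes, zero at the start; "moment": the same for the moment, N m; "finger_gap": finger opening in mm; "finger_force": force on a finger pad.
Only numpy, scipy, OpenCV 4.12 (cv2) and the standard library are available. Lean on these libraries where they do the work, as an engineer would, in place of code of your own. Each camera call takes 0.05 s, during which the arm holds its last target. There are 200 camera calls.

TASK

Someone has parked the pepper mill in the upright pod dispenser. Lift the mill out and stand it upright on a clear spot of the worktop at least 10 cm from the dispenser, centre to centre, set the drink pod foot-down into the dispenser on its platform and let go, then take the wooden tamper and press the pod down with it, firmly, until the platform bottoms out. Pull the tamper out again and stand it upright on the worktop, clear of the dispenser, without knocking over the mill or disturbing the three seasoning jars.

Things in the scene. Friction and masses are not known exactly. Their poses are not given: they have to be found in the camera images.
- dispenser: upright aluminium tube on a round black foot, fixed to the worktop; origin at the centre of its underside on the worktop (here z = -0.004), z up. Foot 84 mm across, 12 mm high; tube 73 mm outside, 66 mm inside, rim 150 mm above the worktop, open on top. A pointer on its own -x side shows the platform height. Beware of the toaster oven (215 mm high, from x = 0.46, y = 0.20 on) to its left
- mill: dark wooden pepper mill, waisted, with a small metal tip; 160 mm tall, foot 58 mm across, 0.14 to 0.24 kg. Grip it by its rounded head, 49 mm across, 116 to 149 mm above the underside. Origin at the centre of its underside, z up along the mill. At first it stands in the dispenser on the platform, its foot 28 mm below the rim
- pod: white drink pod with an aluminium cover on top, 58 mm across and 50 mm high, 0.05 to 0.1 kg; straight wall from 26 mm up to the top, below that it tapers to a foot 42 mm across; origin at the centre of its foot, z up to the cover. When it stands on the raised platform its top 22 mm stick out over the rim. It starts upright on the worktop
- tamper: light wooden tamper standing upright on the worktop, 155 mm tall, 0.11 to 0.22 kg; disc foot 52 mm across and 18 mm thick, narrowing to a plain round stem 25 mm across from 30 to 150 mm above its underside, with a rounded top end; grip the stem high up, well above the foot; origin at the centre of its underside, z up along the stem
- platform (a joint): how far the platform in the dispenser is pressed down, m: 0 raised (its top 122 mm above the worktop, 28 mm below the rim), 0.055 bottomed out (top 67 mm above the worktop). No spring: it slides stiffly, about 7 N, and stays where it is left, also under the mill or pod. The bottom is a hard stop: press about 15 N there, briefly
- spice_a: glass spice jar with a red cap, 45 mm across, 106 mm tall, bystander; origin at the centre of its underside
- spice_b: glass spice jar with a dark cap, 44 mm across, 105 mm tall, bystander; origin at the centre of its underside
- seasoning_jar: green and white seasoning jar, 54 mm across, 90 mm tall, bystander; origin at the centre of its underside
- platform_top (a point): centre of the platform's top face inside the dispenser tube; moves down with it

How it is judged (in metres and radians):
On the way, in this order (a step that is already met when the one before it is completed fails the run):
1. the mill stands upright on the worktop, let go, its axis at least 9.5 cm from the dispenser's (height (world z) of mill below 0.012 m and angle between mill's own z axis and vertical below 0.12 rad and horizontal distance between mill and dispenser above 0.095 m and contact force between the fingers and mill below 0.1 N), for 0.2 s.
2. the pod stands foot-down in the dispenser's mouth on the platform, let go (horizontal distance between pod and dispenser below 0.009 m and distance between pod and platform_top below 0.012 m and angle between pod's own z axis and vertical below 0.15 rad and contact force between the fingers and pod below 0.1 N), for 0.2 s.
3. the tamper presses the pod with more than 9 N while the platform is within 3 mm of its bottom stop (value of joint platform above 0.052 m and contact force between tamper and pod above 9 N), for 0.05 s.
At the end, for the whole second after the job is handed in: The pod stands upright in the dispenser on the platform (within 9 mm of the axis), the platform within 4 mm of its bottom stop; the mill stands upright on the worktop at least 9.5 cm from the dispenser's axis and the tamper upright on the worktop at least 7.5 cm from it; all let go and at rest (value of joint platform above 0.051 m and horizontal distance between pod and dispenser below 0.009 m and distance between pod and platform_top below 0.012 m and angle between pod's own z axis and vertical below 0.15 rad and height (world z) of each of mill, tamper below 0.012 m and angle between each of mill, tamper's own z axis and vertical below 0.12 rad and horizontal distance between mill and dispenser above 0.095 m and horizontal distance between tamper and dispenser above 0.075 m and linear speed of each of mill, pod, tamper below 0.02 m/s); the robot touches nothing.
It fails at once if the pod is pressed down by the fingers instead of the tamper (value of joint platform above 0.02 m and contact force between the fingers and pod above 1 N).
It fails at once if the mill is knocked over (angle between mill's own z axis and vertical above 0.7 rad).
It fails at once if a seasoning jar is moved by more than 3 cm (distance of any of spice_a, spice_b, seasoning_jar from where it was at the start of the episode above 0.03 m).
It also fails if it takes over 72 s, if anything falls off the work surface, if the arm or the gripper's body presses on something with over 40 N, if the wrist force passes 120 N, or if a joint passes its speed limit or range.

## Working session

There is one attempt and no reset: what is moved stays moved. The work goes in short steps, Python scripts to look and compute and a shell command to move; the robot and the scene stay as the last step left them, time stands still between calls to the robot, and variables do not carry over. Pictures are saved under pics/ and viewed, at most 10 in all, crops included, and the job is handed in when it is done.

```bash
ls; mkdir -p pics; cat > h.py <<'E'
import numpy as np,cv2
from cell import manip
def shot(n,f):
    p,d=manip.camera(n); cv2.imwrite(f'pics/{f}.png',p[:,:,::-1]); np.save(f'pics/{f}.npy',d); return p,d
def world(n,u,v,z=None,depth=None):
    i=manip.camera_info(n);K=np.array(i["K"]);R=cv2.Rodrigues(np.array(i["rvec"],float))[0];t=np.array(i["tvec"],float).ravel()
    r=np.linalg.inv(K)@np.array([u,v,1.]); c=-R.T@t; w=R.T@r
    if z is not None: return c+w*(z-c[2])/w[2]
    return c+w*depth
E
python3 - <<'E'
from h import *
for n in("top","side"):
    shot(n,n+"0"); print(manip.camera_info(n), world(n,320,200,z=0))
s=manip.read_state();print(s,manip.grip_depth)
E
```

```text
cell.py
nudge.py
pics
{'K': array([[362.2644831 ,   0.        , 315.0271159 ],
       [  0.        , 362.2644831 , 198.38265863],
       [  0.        ,   0.        ,   1.        ]]), 'rvec': array([ 2.15153915, -2.14761822,  0.1907297 ]), 'tvec': array([  79.76027615,  510.99955656, 1268.01089615])} [511.00176151  61.3885572    0.        ]
{'K': array([[392.57091821,   0.        , 320.6157945 ],
       [  0.        , 392.57091821, 199.96566687],
       [  0.        ,   0.        ,   1.        ]]), 'rvec': array([ 2.65748135, -0.18350837,  0.02592959]), 'tvec': array([-505.86361364,  192.78896907, 1134.79025352])} [528.08266901 143.92583363   0.        ]
{'clock': 0.1, 'joints': array([-1.17056573e+00,  3.00375897e-01,  1.52153364e+00,  7.95313264e-06,
        1.32072581e+00, -6.66193556e-02]), 'qd': array([ 0.0002549 , -0.00161106, -0.00290994, -0.00165133, -0.00053033,
       -0.00072687]), 'effort': array([ 1.06558808e-03, -5.32644188e+01, -3.53282046e+01,  7.09141418e-02,
        2.34588864e-02, -7.55805445e-05]), 'eef_pos': array([ 247.42515466, -490.89859446,  182.15863938]), 'eef_rot': array([-3.14055279e+00, -7.70988412e-05,  4.66847936e-01]), 'wrist_force': array([-0.50053952,  0.58087868,  0.14971791]), 'moment': array([-0.00678816,  0.05191206, -0.01318269]), 'finger_force': 0.0, 'finger_gap': 93.83954619870045} -18.8
```
View pics/top0.png

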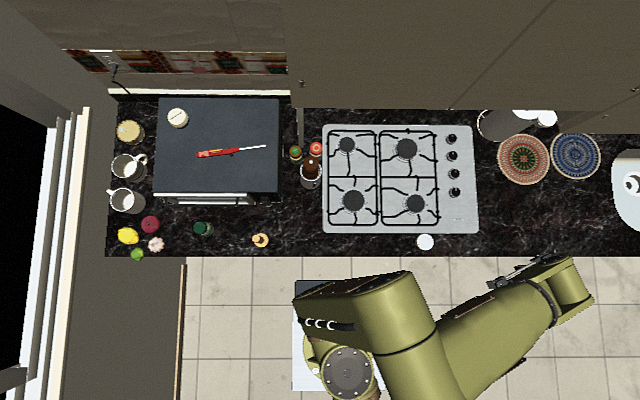

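View pics/side0.png

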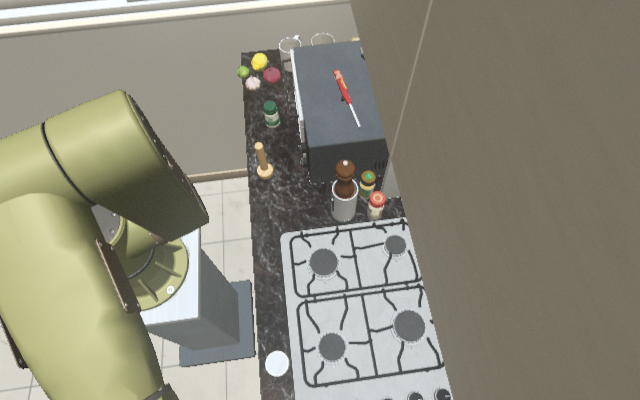

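The top view shows the mill in the dispenser at about (311,175), jars at (296,152), (316,149) and (203,228), the tamper at (260,240) and the pod at (425,242). The side view agrees, with the mill head at (345,169). I'll enlarge both.

```bash
python3 - <<'E'
import cv2,numpy as np
a=cv2.imread('pics/top0.png');b=cv2.imread('pics/side0.png')
r=lambda i,x,y,w,h,s:cv2.resize(i[y:y+h,x:x+w],None,fx=s,fy=s,interpolation=cv2.INTER_CUBIC)
c1=np.hstack([r(a,280,135,50,60,8),r(a,240,220,50,60,8)[:480]])
c2=np.hstack([r(b,320,150,80,80,5),r(b,240,130,40,80,5),r(b,255,340,40,60,5)[:300] if 0 else np.vstack([r(b,255,340,40,40,5),r(a,405,225,40,40,5)])])
cv2.imwrite('pics/c1.png',c1);cv2.imwrite('pics/c2.png',c2)
E
```

View pics/c1.png

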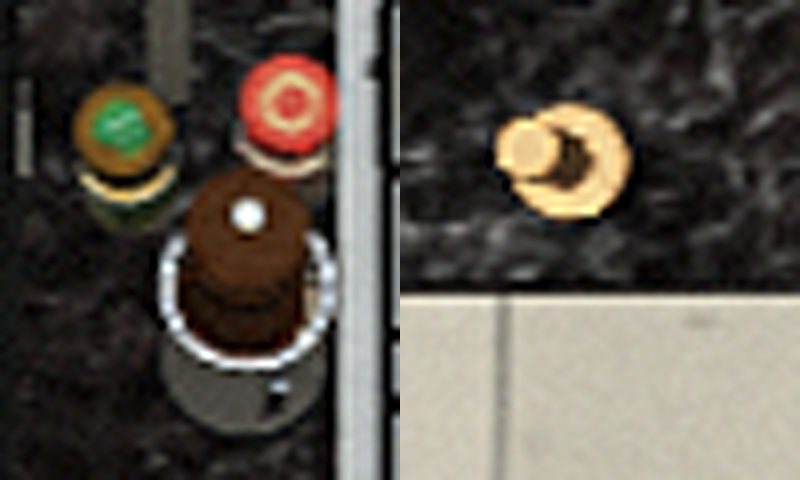

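View pics/c2.png

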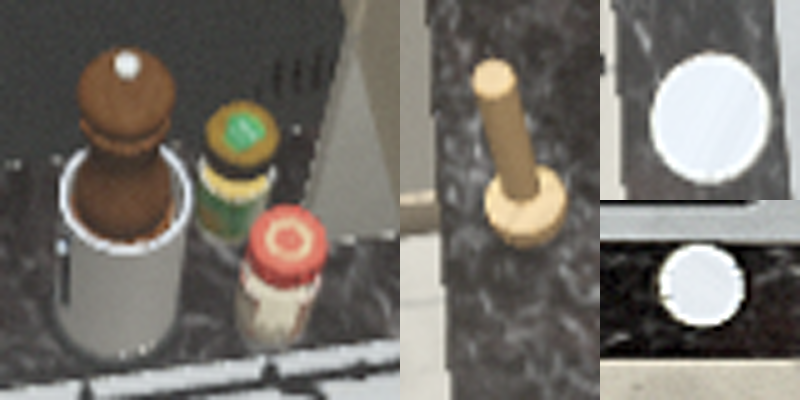

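```bash
python3 - <<'E'
from h import *
for l,n,u,v,z in [("rim","top",310.5,169.5,150),("rim","side",344.8,189,150),("milltip","top",310.5,161.25,280),("milltip","side",345,162.6,280),("red","top",315.6,147.4,106),("brown","top",295,150.7,105),("green","top",203,226,95),
("tdisc","top",260.75,239.5,18),("tdisc","side",264.6,169.6,18),("tstem","top",255.5,238,153),("tstem","side",258.6,145,153),("pod","top",425,241.8,50),("pod","side",276.6,363.2,50),("hobedge","top",322.5,180,10)]:
    d=np.load(f'pics/{n}0.npy')[int(round(v)),int(round(u))]
    print(l,n,world(n,u,v,z=z).round(1),world(n,u,v,depth=d).round(1))
E
```

```text
rim top [591.   98.1 150. ] [566.   99.  253.9]
rim side [591.5  90.6 150. ] [587.8  75.2 178.4]
milltip top [585.   99.3 280. ] [586.   99.2 276.1]
milltip side [586.9  92.9 280. ] [587.5  95.3 276.3]
red top [680.9  80.1 106. ] [681.6  80.1 103.9]
brown top [668.8 152.1 105. ] [669.1 152.1 104. ]
green top [406.  461.6  95. ] [406.5 463.5  88.5]
tdisc top [364.  275.2  18. ] [360.2 263.8 107.1]
tdisc side [365.7 268.6  18. ] [366.5 263.2  26.5]
tstem top [363. 275. 153.] [363.  275.  152.9]
tstem side [367.2 268.5 153. ] [366.8 271.3 149.2]
pod top [ 355.2 -307.8   50. ] [ 355.4 -310.    43.4]
pod side [ 359.5 -314.3   50. ] [ 359.2 -314.1   47.5]
hobedge top [584.8  52.3  10. ] [ 5.869e+02  5.190e+01 -2.000e-01]
```

Averaging the two cameras, with z about 4 mm lower, gives:

| Object | x, y (mm) |
|---|---|
| mill | (586, 97) |
| dispenser | (590, 96) |
| tamper | (365, 273) |
| pod | (357, -312) |

All of these are within reach. I'll raise the tool and turn it to yaw 0.

The rows are not in the units I measure in: shifts go in units of 5 mm. I convert before sending: -137 mm is -27.4, -110 mm is -22.

```bash
echo '[[0,0,-6,0,0,0.15],[0,0,-14,0,0,0.3],[0,0,-22,0,0,0.42],[0,0,-27.4,0,0,0.467],[0,0,-27.4,0,0,0.467]]' | python3 nudge.py 94 30
```

```text
clock: 0.6
eef_pos: [247.8, -491.9, 323.3]
eef_rot: [3.136, -0.002, -0.002]
wrist_force: [0.8, -0.1, 0.4]
finger_gap: 94.0
finger_force: 0.0
```

Scaled: -201 mm is -40.2, -160 mm is -32.

```bash
echo '[[4,-7,0,0,0,0],[8.8,-15.2,0,0,0,0],[13.6,-23.6,0,0,0,0],[18.4,-32,0,0,0,0],[23.2,-40.2,0,0,0,0]]' | python3 nudge.py; echo '[[4.8,-8.4,0,0,0,0],[9.6,-16.8,0,0,0,0],[14.4,-25.2,0,0,0,0],[19.2,-33.6,0,0,0,0],[24,-41.8,0,0,0,0]]' | python3 nudge.py
```

```text
clock: 1.1
eef_pos: [363.9, -288.2, 318.5]
eef_rot: [-3.141, 0.001, 0.0]
wrist_force: [-0.1, -0.8, -0.1]
finger_gap: 94.2
finger_force: 0.0
clock: 1.6
eef_pos: [483.9, -79.1, 318.5]
eef_rot: [-3.141, 0.001, 0.001]
wrist_force: [0.9, -0.7, 0.1]
finger_gap: 93.6
finger_force: 0.0
```

Scaled: -176 mm is -35.2, 88 mm is 17.6.

```bash
echo '[[4.4,-7.6,0,0,0,0],[8.8,-15.2,0,0,0,0],[13.2,-22.8,0,0,0,0],[17.6,-30.4,0,0,0,0],[20.6,-35.2,0,0,0,0]]' | python3 nudge.py; echo '[[0,0,0,0,0,0],[0,0,5,0,0,0],[0,0,11,0,0,0],[0,0,16,0,0,0],[0,0,17.6,0,0,0]]' | python3 nudge.py;  echo '[[0,0,0,0,0,0],[0,0,0,0,0,0]]' | python3 nudge.py
```

```text
clock: 2.1
eef_pos: [587.1, 97.4, 317.8]
eef_rot: [3.142, 0.002, 0.002]
wrist_force: [-0.5, -0.6, -0.7]
finger_gap: 93.7
finger_force: 0.0
clock: 2.6
eef_pos: [585.2, 94.0, 228.2]
eef_rot: [3.141, 0.005, -0.0]
wrist_force: [0.1, -0.1, -0.8]
finger_gap: 93.8
finger_force: 0.0
clock: 2.8
eef_pos: [586.9, 94.5, 232.8]
eef_rot: [-3.142, -0.001, -0.0]
wrist_force: [0.6, 0.9, 0.0]
finger_gap: 93.8
finger_force: 0.0
```

```bash
echo '[[0,0,0,0,0,0],[0,0,0,0,0,0],[0,0,0,0,0,0],[0,0,0,0,0,0],[0,0,0,0,0,0]]' | python3 nudge.py 30 30;  echo '[[0,0,0,0,0,0],[0,0,0,0,0,0],[0,0,0,0,0,0]]' | python3 nudge.py; python3 - <<'E'
from h import *
s,_=shot("side","s1");t,_=shot("top","t1")
c=lambda i,x,y:cv2.resize(i[y:y+100,x:x+100],(400,400),interpolation=cv2.INTER_CUBIC)
cv2.imwrite('pics/g1.png',np.hstack([c(s,295,120),c(t,260,120)])[:,:,::-1])
E
```

```text
clock: 3.3
eef_pos: [586.6, 94.8, 231.7]
eef_rot: [3.142, -0.0, -0.0]
wrist_force: [-0.4, 0.6, -0.4]
finger_gap: 57.7
finger_force: 0.0
clock: 3.6
eef_pos: [586.6, 95.0, 231.8]
eef_rot: [-3.141, -0.0, -0.0]
wrist_force: [-0.8, 1.8, 2.6]
finger_gap: 41.6
finger_force: 26.0
```

View pics/g1.png

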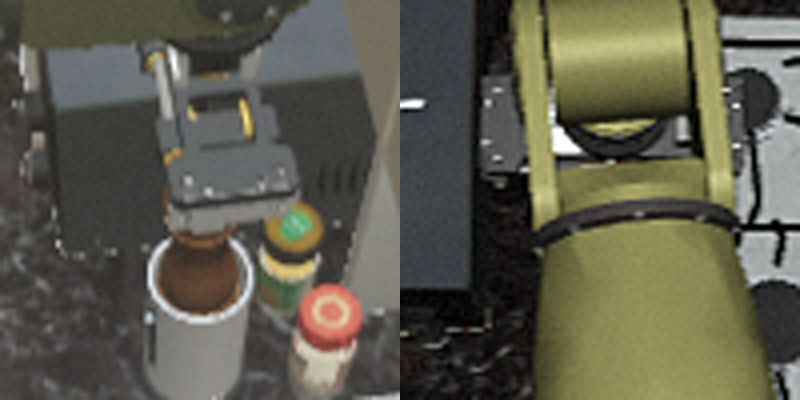

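The gripper is over the mill head and its pads are on it: in the side half the head is hidden behind the gripper at about (215,215). The gap reads 41.6 mm, so I'll tighten the grip and lift gently as a test.

```bash
echo '[[0,0,0,0,0,0],[0,0,0,0,0,0],[0,0,0,0,0,0]]' | python3 nudge.py 25 35; echo '[[0,0,-0.8,0,0,0],[0,0,-1.6,0,0,0],[0,0,-2.4,0,0,0],[0,0,-2.4,0,0,0]]' | python3 nudge.py; echo '[[0,0,-1.6,0,0,0],[0,0,-3.2,0,0,0],[0,0,-4.8,0,0,0],[0,0,-4.8,0,0,0]]' | python3 nudge.py
```

```text
clock: 4.0
eef_pos: [586.7, 94.9, 231.8]
eef_rot: [-3.141, -0.0, -0.0]
wrist_force: [-0.2, 1.9, 3.2]
finger_gap: 41.4
finger_force: 30.6
clock: 4.4
eef_pos: [586.8, 94.7, 244.2]
eef_rot: [3.142, -0.001, -0.0]
wrist_force: [0.3, 0.1, 1.0]
finger_gap: 25.0
finger_force: 0.0
clock: 4.8
eef_pos: [587.0, 94.9, 269.2]
eef_rot: [-3.141, -0.002, -0.0]
wrist_force: [-0.6, 0.2, -0.0]
finger_gap: 24.9
finger_force: 0.0
```

The fingers slipped off the top, so the grip was too high. I'll open, raise and look.

```bash
echo '[[0,0,-8,0,0,0],[-8,0,-14,0,0,0],[-18,0,-14,0,0,0],[-28,0,-14,0,0,0],[-36,0,-14,0,0,0]]' | python3 nudge.py 94; python3 - <<'E'
from h import *
s,d=shot("side","s2");s=s
c=cv2.resize(s[120:240,280:400],(600,600),interpolation=cv2.INTER_CUBIC)
cv2.imwrite('pics/g2.png',c[:,:,::-1]);
for r in range(150,200,2): print(r,[world("side",u,r,depth=d[r,u]).round(0).tolist() for u in (345,)])
E
```

```text
clock: 5.3
eef_pos: [404.3, 94.8, 337.6]
eef_rot: [-3.141, -0.001, -0.0]
wrist_force: [0.5, 0.7, -0.0]
finger_gap: 61.2
finger_force: 0.0
150 [[609.0, 201.0, 174.0]]
152 [[609.0, 200.0, 166.0]]
154 [[610.0, 201.0, 155.0]]
156 [[611.0, 201.0, 143.0]]
158 [[611.0, 200.0, 136.0]]
160 [[611.0, 201.0, 122.0]]
162 [[587.0, 95.0, 279.0]]
164 [[587.0, 92.0, 276.0]]
166 [[586.0, 88.0, 273.0]]
168 [[587.0, 87.0, 265.0]]
170 [[586.0, 82.0, 263.0]]
172 [[585.0, 77.0, 262.0]]
174 [[585.0, 74.0, 259.0]]
176 [[585.0, 72.0, 251.0]]
178 [[585.0, 70.0, 246.0]]
180 [[585.0, 71.0, 233.0]]
182 [[586.0, 71.0, 224.0]]
184 [[587.0, 75.0, 206.0]]
186 [[587.0, 74.0, 198.0]]
188 [[588.0, 74.0, 186.0]]
190 [[588.0, 71.0, 180.0]]
192 [[588.0, 70.0, 172.0]]
194 [[469.0, -417.0, 1089.0]]
196 [[588.0, 67.0, 155.0]]
198 [[589.0, 68.0, 140.0]]
```

View pics/g2.png

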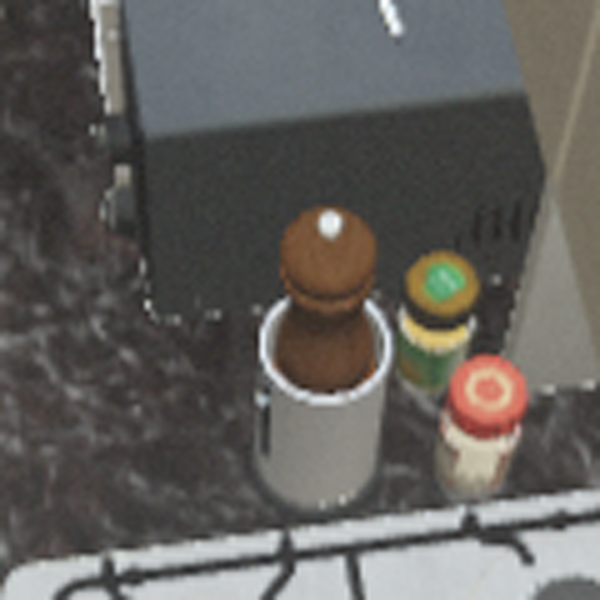

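The mill is unchanged, with its tip at (330,222) in the crop. Its widest point is at z of about 240, so I'll grip about 13 mm lower.

```bash
echo '[[8,0,0,0,0,0],[16,0,0,0,0,0],[24,0,0,0,0,0],[32,0,0,0,0,0],[36.6,0,0,0,0,0]]' | python3 nudge.py 94 30; echo '[[0,0,4,0,0,0],[0,0,10,0,0,0],[0,0,16,0,0,0],[0,0,21,0,0,0],[0,0,24,0,0,0]]' | python3 nudge.py;  echo '[[0,0,0,0,0,0],[0,0,0,0,0,0],[0,0,0,0,0,0],[0,0,0,0,0,0],[0,0,0,0,0,0]]' | python3 nudge.py 25 30;  echo '[[0,0,0,0,0,0],[0,0,0,0,0,0],[0,0,0,0,0,0],[0,0,0,0,0,0],[0,0,0,0,0,0]]' | python3 nudge.py; echo '[[0,0,-0.8,0,0,0],[0,0,-1.6,0,0,0],[0,0,-2.4,0,0,0],[0,0,-2.4,0,0,0]]' | python3 nudge.py
```

```text
clock: 5.85
eef_pos: [591.6, 94.6, 336.3]
eef_rot: [3.141, 0.002, -0.001]
wrist_force: [0.1, -0.5, -0.0]
finger_gap: 93.8
finger_force: 0.0
clock: 6.35
eef_pos: [589.0, 94.7, 215.3]
eef_rot: [3.141, 0.003, -0.0]
wrist_force: [0.6, -0.2, 1.3]
finger_gap: 93.7
finger_force: 0.0
clock: 6.85
eef_pos: [589.8, 94.8, 218.3]
eef_rot: [-3.141, -0.001, -0.0]
wrist_force: [0.4, 0.0, 0.5]
finger_gap: 57.4
finger_force: 0.0
clock: 7.35
eef_pos: [589.7, 94.8, 217.9]
eef_rot: [-3.141, -0.001, -0.0]
wrist_force: [0.2, 0.1, 3.8]
finger_gap: 47.1
finger_force: 30.0
clock: 7.75
eef_pos: [589.8, 94.7, 230.3]
eef_rot: [-3.142, -0.001, -0.0]
wrist_force: [-0.2, -0.7, -1.8]
finger_gap: 46.9
finger_force: 30.0
```

```bash
echo '[[0,0,-2.4,0,0,0],[0,0,-6,0,0,0],[0,0,-9,0,0,0],[0,0,-11,0,0,0],[0,0,-11,0,0,0]]' | python3 nudge.py; echo '[[-4,0,0,0,0,0],[-12,0,0,0,0,0],[-20,0,0,0,0,0],[-28,0,0,0,0,0],[-32,-0.6,0,0,0,0]]' | python3 nudge.py;echo '[[0,0,0,0,0,0],[0,0,5,0,0,0],[0,0,12,0,0,0],[0,0,19,0,0,0],[0,0,25,0,0,0]]' | python3 nudge.py;echo '[[0,0,4,0,0,0],[0,0,6.4,0,0,0],[0,0,8,0,0,0],[0,0,9,0,0,0],[0,0,9,0,0,0]]' | python3 nudge.py; python3 - <<'E'
from h import *
s,d=shot("side","s3")
cv2.imwrite('pics/g3.png',cv2.resize(s[110:230,220:380],(800,600),interpolation=cv2.INTER_CUBIC)[:,:,::-1])
E
```

```text
clock: 8.25
eef_pos: [590.0, 94.8, 286.3]
eef_rot: [-3.141, -0.002, -0.0]
wrist_force: [0.5, 0.3, -2.6]
finger_gap: 46.8
finger_force: 30.0
clock: 8.75
eef_pos: [427.1, 97.7, 284.3]
eef_rot: [3.142, 0.0, -0.0]
wrist_force: [0.5, 0.7, -1.8]
finger_gap: 47.0
finger_force: 30.0
clock: 9.25
eef_pos: [429.5, 97.6, 157.4]
eef_rot: [3.141, 0.001, -0.0]
wrist_force: [0.7, 0.4, -2.6]
finger_gap: 47.4
finger_force: 30.0
clock: 9.75
eef_pos: [429.8, 97.8, 114.6]
eef_rot: [3.142, 0.0, -0.0]
wrist_force: [-0.6, 0.3, -1.6]
finger_gap: 47.0
finger_force: 30.0
```

View pics/g3.png

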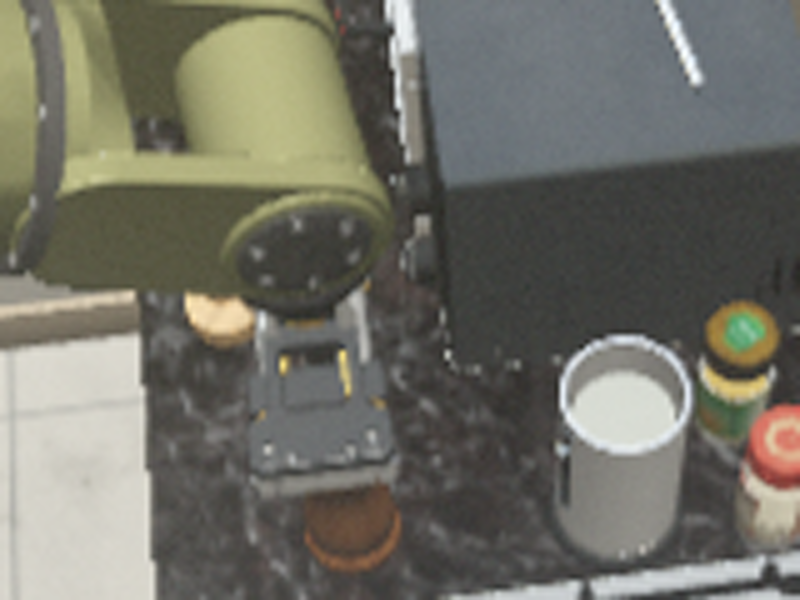

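The mill hangs upright over clear worktop with its foot at about (352,540). The empty dispenser shows its raised white platform, with the rim centred at about (625,394). I'll lower slowly until it touches.

```bash
echo '[[0,0,0.8,0,0,0],[0,0,1.6,0,0,0],[0,0,2,0,0,0],[0,0,2,0,0,0]]' | python3 nudge.py;echo '[[0,0,0.4,0,0,0],[0,0,0.6,0,0,0],[0,0,0.6,0,0,0]]' | python3 nudge.py;echo '[[0,0,0.4,0,0,0],[0,0,0.6,0,0,0],[0,0,0.6,0,0,0]]' | python3 nudge.py; python3 - <<'E'
from h import *
print(world("side",344.6,188.4,z=146))
E
```

```text
clock: 10.2
eef_pos: [429.5, 97.8, 104.4]
eef_rot: [3.142, 0.0, -0.0]
wrist_force: [0.7, -0.6, -1.7]
finger_gap: 47.2
finger_force: 30.0
clock: 10.5
eef_pos: [429.6, 97.8, 101.5]
eef_rot: [3.142, 0.0, -0.0]
wrist_force: [0.4, 0.4, -1.0]
finger_gap: 46.9
finger_force: 30.0
clock: 10.8
eef_pos: [429.5, 97.8, 98.5]
eef_rot: [3.142, 0.0, -0.0]
wrist_force: [-0.6, 0.4, -2.6]
finger_gap: 47.2
finger_force: 30.0
[591.79761982  94.72701821 146.        ]
```

Scaled: 2 mm is 0.4, 1 mm is 0.2.

```bash
echo '[[0,0,0.2,0,0,0],[0,0,0.4,0,0,0],[0,0,0.4,0,0,0]]' | python3 nudge.py;echo '[[0,0,0.2,0,0,0],[0,0,0.4,0,0,0],[0,0,0.4,0,0,0]]' | python3 nudge.py
```

```text
clock: 11.1
eef_pos: [430.2, 97.9, 97.4]
eef_rot: [-3.141, -0.002, -0.0]
wrist_force: [-1.7, 0.5, 6.5]
finger_gap: 46.9
finger_force: 30.0
clock: 11.4
eef_pos: [431.7, 98.0, 97.3]
eef_rot: [-3.141, -0.006, -0.0]
wrist_force: [-4.5, -2.1, 26.8]
finger_gap: 47.2
finger_force: 30.0
```

Scaled: -2 mm is -0.4.

```bash
echo '[[0,0,-0.4,0,0,0],[0,0,-0.4,0,0,0],[0,0,-0.4,0,0,0]]' | python3 nudge.py;echo '[[0,0,0,0,0,0],[0,0,0,0,0,0],[0,0,0,0,0,0],[0,0,0,0,0,0],[0,0,0,0,0,0]]' | python3 nudge.py 94; echo '[[0,0,0,0,0,0],[0,0,-2,0,0,0],[0,0,-8,0,0,0],[0,0,-16,0,0,0],[0,0,-22,0,0,0]]' | python3 nudge.py; python3 - <<'E'
from h import *
s,d=shot("side","s4");t,_=shot("top","t4")
cv2.imwrite('pics/g4.png',cv2.resize(s[110:230,220:380],(800,600),interpolation=cv2.INTER_CUBIC)[:,:,::-1])
E
echo '[[-1.4,8,0,0,0,0],[-3,16.4,0,0,0,0],[-4.4,24.8,0,0,0,0],[-6,33.2,0,0,0,0],[-7.4,41,0,0,0,0]]' | python3 nudge.py;echo '[[-1.4,8,0,0,0,0],[-3,16.4,0,0,0,0],[-4.4,24.8,0,0,0,0],[-6,33.2,0,0,0,0],[-7.4,41,0,0,0,0]]' | python3 nudge.py;echo '[[0,0,2,0,0,0],[0,0,8,0,0,0],[0,0,12,0,0,0],[0,0,12,0,0,0]]' | python3 nudge.py
```

```text
clock: 11.7
eef_pos: [430.2, 97.9, 97.3]
eef_rot: [-3.141, -0.002, -0.0]
wrist_force: [-1.9, -0.2, 9.5]
finger_gap: 47.2
finger_force: 30.0
clock: 12.2
eef_pos: [429.6, 97.8, 96.6]
eef_rot: [-3.142, 0.0, -0.0]
wrist_force: [-0.8, 0.4, 0.5]
finger_gap: 84.0
finger_force: 0.0
clock: 12.7
eef_pos: [429.8, 97.8, 209.6]
eef_rot: [-3.141, -0.002, -0.0]
wrist_force: [-0.2, 0.9, -0.1]
finger_gap: 93.9
finger_force: 0.0
clock: 13.3
eef_pos: [391.7, -108.7, 206.6]
eef_rot: [-3.142, 0.0, -0.0]
wrist_force: [0.3, -0.1, -0.0]
finger_gap: 94.1
finger_force: 0.0
clock: 13.8
eef_pos: [354.6, -313.9, 206.4]
eef_rot: [-3.141, 0.0, -0.001]
wrist_force: [1.3, 0.5, 0.3]
finger_gap: 93.9
finger_force: 0.0
clock: 14.2
eef_pos: [354.6, -310.6, 144.1]
eef_rot: [-3.138, 0.003, -0.0]
wrist_force: [-0.4, 0.4, -0.0]
finger_gap: 93.8
finger_force: 0.0
```

View pics/g4.png

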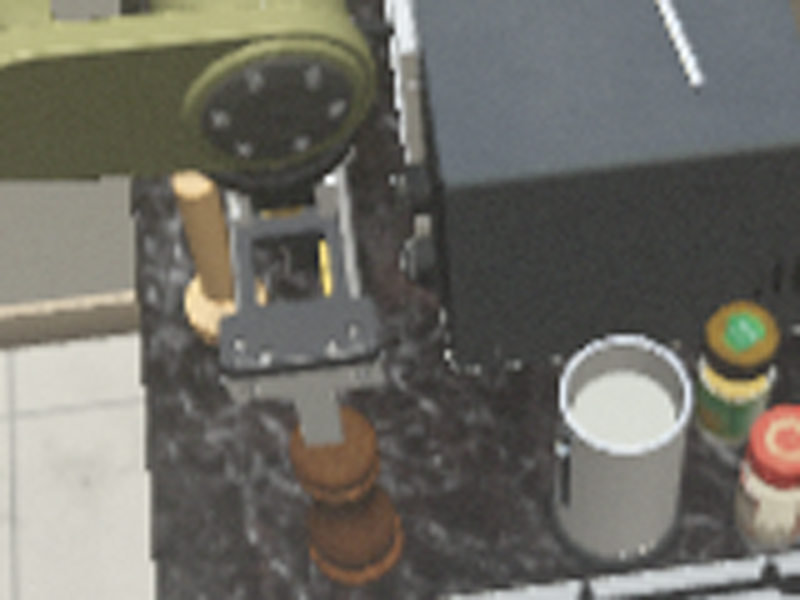

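The mill stands upright, with head at (335,455) and foot at (355,550). Next is the pod, gripped by its upper wall.

Scaled: 116 mm is 23.2, 105 mm is 21.

```bash
echo '[[0.6,0,4,0,0,0],[0.6,0,10,0,0,0],[0.6,0,16,0,0,0],[0.6,0,21,0,0,0],[0.6,0,23.2,0,0,0]]' | python3 nudge.py 94 15; echo '[[0,0,0,0,0,0],[0,0,0,0,0,0],[0,0,0,0,0,0],[0,0,0,0,0,0],[0,0,0,0,0,0]]' | python3 nudge.py 40 15;echo '[[0,0,0,0,0,0],[0,0,0,0,0,0],[0,0,0,0,0,0]]' | python3 nudge.py; echo '[[0,0,-2,0,0,0],[0,0,-4,0,0,0],[0,0,-4,0,0,0]]' | python3 nudge.py
```

```text
clock: 14.7
eef_pos: [358.4, -311.4, 29.7]
eef_rot: [-3.14, 0.001, 0.0]
wrist_force: [-0.2, 0.2, 0.0]
finger_gap: 94.0
finger_force: 0.0
clock: 15.2
eef_pos: [358.8, -312.4, 31.3]
eef_rot: [3.141, -0.001, -0.0]
wrist_force: [-0.0, -0.6, -0.0]
finger_gap: 57.5
finger_force: 0.0
clock: 15.5
eef_pos: [358.5, -312.2, 30.7]
eef_rot: [-3.142, 0.0, -0.0]
wrist_force: [0.8, -0.1, -0.9]
finger_gap: 40.2
finger_force: 0.0
clock: 15.8
eef_pos: [359.2, -312.8, 52.4]
eef_rot: [3.14, -0.002, -0.0]
wrist_force: [0.6, 0.2, 0.0]
finger_gap: 39.5
finger_force: 0.0
```

```bash
python3 - <<'E'
from h import *
s,d=shot("side","s5");t,_=shot("top","t5")
c=lambda i,x,y:cv2.resize(i[y:y+80,x:x+80],(400,400),interpolation=cv2.INTER_CUBIC)
cv2.imwrite('pics/g5.png',np.hstack([c(s,240,320),c(t,385,200)])[:,:,::-1])
E
```

```text
(no output)
```

View pics/g5.png

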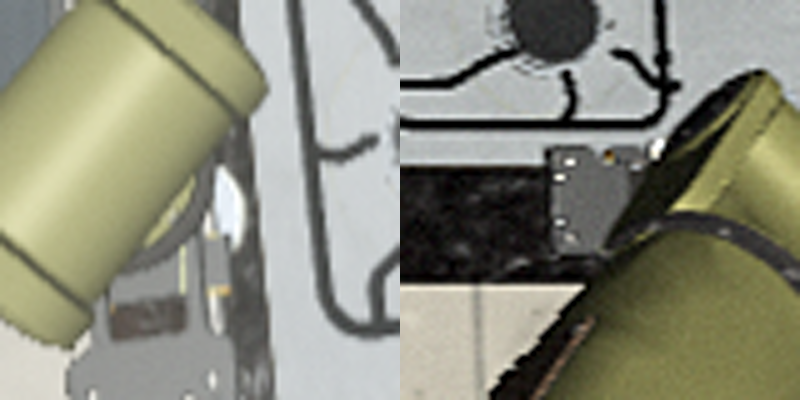

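The gripper hides the pod: only a white sliver shows, at about (228,205) in the side half. I'll back off and locate it numerically.

```bash
echo '[[0,0,-10,0,0,0],[0,0,-20,0,0,0],[0,-8,-26,0,0,0],[0,-17,-26,0,0,0],[0,-26,-26,0,0,0]]' | python3 nudge.py 94;echo '[[0,-8,0,0,0,0],[0,-16,0,0,0,0],[0,-16,0,0,0,0]]' | python3 nudge.py; cat > pod.py <<'E'
from h import *
for n,(x0,x1,y0,y1) in (("top",(395,460,215,270)),("side",(240,320,320,400))):
    for tag in ("0","6"):
        if tag=="6": p,d=shot(n,n+"6"); p=p.astype(int)
        else: p=cv2.imread(f"pics/{n}0.png")[:,:,::-1].astype(int);d=np.load(f"pics/{n}0.npy")
        q=p[y0:y1,x0:x1];m=((q.min(2)>190)&(q[:,:,2]-q[:,:,0]>-8)).astype(np.uint8)
        k,l,st,c=cv2.connectedComponentsWithStats(m)
        for i in range(1,k):
            if st[i,4]>60:
                u,v=c[i]+[x0,y0];ys,xs=np.where(l==i);Z=np.median([world(n,x+x0,y+y0,depth=d[y+y0,x+x0])[2] for y,x in zip(ys,xs)])
                print(n,tag,(u,v),st[i],world(n,u,v,z=46).round(1),"Z",Z.round(1))
E
python3 pod.py
```

```text
clock: 16.4
eef_pos: [358.3, -181.0, 181.1]
eef_rot: [3.141, -0.001, -0.001]
wrist_force: [0.2, 0.8, -0.1]
finger_gap: 76.9
finger_force: 0.0
clock: 16.7
eef_pos: [358.3, -99.0, 180.6]
eef_rot: [-3.141, -0.0, 0.004]
wrist_force: [-0.3, -0.2, -0.2]
finger_gap: 93.6
finger_force: 0.0
top 0 (np.float64(424.92537313432837), np.float64(241.52238805970148)) [ 22  19  16  16 201] [ 356.3 -308.9   46. ] Z 44.3
top 6 (np.float64(427.1119402985075), np.float64(242.21641791044777)) [ 26  19  12  16 134] [ 353.9 -316.6   46. ] Z 44.8
side 0 (np.float64(299.1453175457481), np.float64(367.0344456404736)) [ 48   0  32  80 929] [ 413.2 -330.1   46. ] Z 2.9
side 0 (np.float64(310.3201058201058), np.float64(348.27513227513225)) [ 61   0  19  63 756] [ 445.7 -290.8   46. ] Z 2.3
side 0 (np.float64(276.5978723404255), np.float64(363.12340425531914)) [ 25  31  24  25 470] [ 359.1 -313.8   46. ] Z 46.4
side 6 (np.float64(299.13807982740025), np.float64(366.98921251348435)) [ 48   0  32  80 927] [ 413.2 -330.    46. ] Z 2.9
side 6 (np.float64(310.2790387182911), np.float64(348.22429906542055)) [ 61   0  19  63 749] [ 445.6 -290.7   46. ] Z 2.2
side 6 (np.float64(276.63034188034186), np.float64(363.11752136752136)) [ 25  31  24  25 468] [ 359.1 -313.8   46. ] Z 46.3
```

The pod has not moved. The fingers swing up as they open, so at this opening the tips are 15 mm or more above the TCP. That also explains the mill slip. I'll go about 16 mm lower.

Scaled: 210 mm is 42, 30 mm is 6.

```bash
echo '[[0,8,0,0,0,0],[0,18,0,0,0,0],[0,28,0,0,0,0],[0,38,2,0,0,0],[0,42,6,0,0,0]]' | python3 nudge.py; echo '[[0,0,6,0,0,0],[0,0,14,0,0,0],[0,0,21,0,0,0],[0,0,26,0,0,0],[0,0,27.4,0,0,0]]' | python3 nudge.py 94 15; echo '[[0,0,0,0,0,0],[0,0,0,0,0,0],[0,0,0,0,0,0],[0,0,0,0,0,0],[0,0,0,0,0,0]]' | python3 nudge.py 40 15;echo '[[0,0,0,0,0,0],[0,0,0,0,0,0],[0,0,0,0,0,0]]' | python3 nudge.py
```

```text
clock: 17.3
eef_pos: [357.6, -317.2, 150.6]
eef_rot: [3.14, -0.001, -0.004]
wrist_force: [1.5, 0.1, -0.2]
finger_gap: 93.9
finger_force: 0.0
clock: 17.8
eef_pos: [356.8, -312.2, 10.9]
eef_rot: [-3.138, 0.003, -0.002]
wrist_force: [1.0, -0.4, -0.2]
finger_gap: 94.1
finger_force: 0.0
clock: 18.3
eef_pos: [358.8, -312.3, 14.3]
eef_rot: [3.141, -0.001, -0.0]
wrist_force: [0.1, 0.3, 4.2]
finger_gap: 57.7
finger_force: 14.6
clock: 18.6
eef_pos: [358.8, -312.3, 14.2]
eef_rot: [3.141, -0.001, -0.0]
wrist_force: [-0.9, 3.0, 6.8]
finger_gap: 57.4
finger_force: 15.0
```

Scaled: -190 mm is -38, -150 mm is -30.

```bash
echo '[[0,0,-4,0,0,0],[0,0,-12,0,0,0],[0,0,-21,0,0,0],[0,0,-30,0,0,0],[0,0,-38,0,0,0]]' | python3 nudge.py; echo '[[2.4,-4,0,0,0,0],[6.8,-12,0,0,0,0],[11.6,-20.4,0,0,0,0],[16.4,-28.8,0,0,0,0],[21,-36.8,0,0,0,0]]' | python3 nudge.py; echo '[[4.6,-8,0,0,0,0],[9.2,-16,0,0,0,0],[13.8,-24,0,0,0,0],[18,-31.4,0,0,0,0],[20.6,-36,0,0,0,0]]' | python3 nudge.py; echo '[[2.8,-4.8,0,0,0,0],[4.8,-8.4,0,0,0,0],[5.1,-8.76,0,0,0,0],[5.1,-8.76,0,0,0,0],[5.1,-8.76,0,0,0,0]]' | python3 nudge.py
```

```text
clock: 19.1
eef_pos: [358.5, -312.0, 206.1]
eef_rot: [3.141, -0.001, -0.0]
wrist_force: [0.1, -0.4, -0.9]
finger_gap: 57.5
finger_force: 15.0
clock: 19.6
eef_pos: [464.2, -126.2, 203.8]
eef_rot: [3.141, -0.0, -0.0]
wrist_force: [-0.2, -0.6, -1.1]
finger_gap: 57.4
finger_force: 15.0
clock: 20.1
eef_pos: [567.3, 54.5, 203.4]
eef_rot: [-3.141, 0.0, 0.002]
wrist_force: [-0.4, -0.1, -1.3]
finger_gap: 57.7
finger_force: 15.0
clock: 20.6
eef_pos: [591.8, 94.8, 203.7]
eef_rot: [3.141, 0.0, -0.001]
wrist_force: [-0.4, 0.3, -1.3]
finger_gap: 57.5
finger_force: 15.0
```

```bash
echo '[[0,0.1,2,0,0,0],[0,0.1,5,0,0,0],[0,0.1,7,0,0,0],[0,0.1,8,0,0,0],[0,0.1,8,0,0,0]]' | python3 nudge.py; echo '[[0,0,0.8,0,0,0],[0,0,1.6,0,0,0],[0,0,2,0,0,0],[0,0,2,0,0,0]]' | python3 nudge.py;echo '[[0,0,0.6,0,0,0],[0,0,1.2,0,0,0],[0,0,1.6,0,0,0],[0,0,1.6,0,0,0]]' | python3 nudge.py; python3 - <<'E'
from h import *
s,d=shot("side","s7")
cv2.imwrite('pics/g7.png',cv2.resize(s[110:230,260:420],(800,600),interpolation=cv2.INTER_CUBIC)[:,:,::-1])
E
```

```text
clock: 21.1
eef_pos: [591.8, 94.8, 162.9]
eef_rot: [3.141, 0.001, -0.0]
wrist_force: [0.4, 0.6, -1.1]
finger_gap: 57.1
finger_force: 15.0
clock: 21.5
eef_pos: [592.0, 95.1, 153.4]
eef_rot: [3.142, 0.0, -0.0]
wrist_force: [0.4, -0.0, -0.8]
finger_gap: 57.5
finger_force: 15.0
clock: 21.9
eef_pos: [592.0, 95.1, 145.3]
eef_rot: [3.142, 0.001, -0.0]
wrist_force: [0.1, -0.6, -0.3]
finger_gap: 57.7
finger_force: 15.0
```

Scaled: 5 mm is 1, 4 mm is 0.8.

```bash
echo '[[0,0,0.4,0,0,0],[0,0,0.8,0,0,0],[0,0,1,0,0,0],[0,0,1,0,0,0]]' | python3 nudge.py;echo '[[0,0,0.4,0,0,0],[0,0,0.6,0,0,0],[0,0,0.6,0,0,0]]' | python3 nudge.py; echo '[[0,0,0.2,0,0,0],[0,0,0.4,0,0,0],[0,0,0.4,0,0,0]]' | python3 nudge.py
```

```text
clock: 22.35
eef_pos: [592.0, 95.1, 140.4]
eef_rot: [3.142, 0.0, -0.0]
wrist_force: [0.3, 0.0, -0.4]
finger_gap: 56.8
finger_force: 15.0
clock: 22.65
eef_pos: [592.1, 95.1, 137.5]
eef_rot: [3.142, 0.0, -0.0]
wrist_force: [-0.4, 0.0, -0.5]
finger_gap: 57.2
finger_force: 15.0
clock: 22.95
eef_pos: [592.1, 95.1, 135.5]
eef_rot: [-3.142, 0.0, -0.0]
wrist_force: [0.5, -0.4, -0.6]
finger_gap: 57.8
finger_force: 15.0
```

Scaled: -226 mm is -45.2, -190 mm is -38.

```bash
echo '[[0,0,0,0,0,0],[0,0,0,0,0,0],[0,0,0,0,0,0],[0,0,0,0,0,0]]' | python3 nudge.py 80; echo '[[0,0,0,0,0,0],[0,0,-3,0,0,0],[0,0,-10,0,0,0],[0,0,-19,0,0,0],[0,0,-28,0,0,0]]' | python3 nudge.py 94;  echo '[[-8,0,0,0,0,0],[-18,0,0,0,0,0],[-28,0,0,0,0,0],[-38,0,0,0,0,0],[-45.2,0,0,0,0,0]]' | python3 nudge.py; python3 - <<'E'
from h import *
s,d=shot("side","s8")
cv2.imwrite('pics/g8.png',cv2.resize(s[110:230,230:390],(800,600),interpolation=cv2.INTER_CUBIC)[:,:,::-1])
E
```

```text
clock: 23.35
eef_pos: [592.2, 95.1, 135.7]
eef_rot: [-3.142, -0.0, -0.0]
wrist_force: [0.2, -0.0, 0.1]
finger_gap: 79.8
finger_force: 0.0
clock: 23.85
eef_pos: [591.8, 95.0, 277.2]
eef_rot: [3.142, 0.0, -0.0]
wrist_force: [0.8, 0.3, -0.0]
finger_gap: 93.7
finger_force: 0.0
clock: 24.35
eef_pos: [363.7, 95.0, 275.7]
eef_rot: [-3.141, -0.001, -0.0]
wrist_force: [-0.2, -0.1, 0.4]
finger_gap: 94.0
finger_force: 0.0
```

View pics/g8.png

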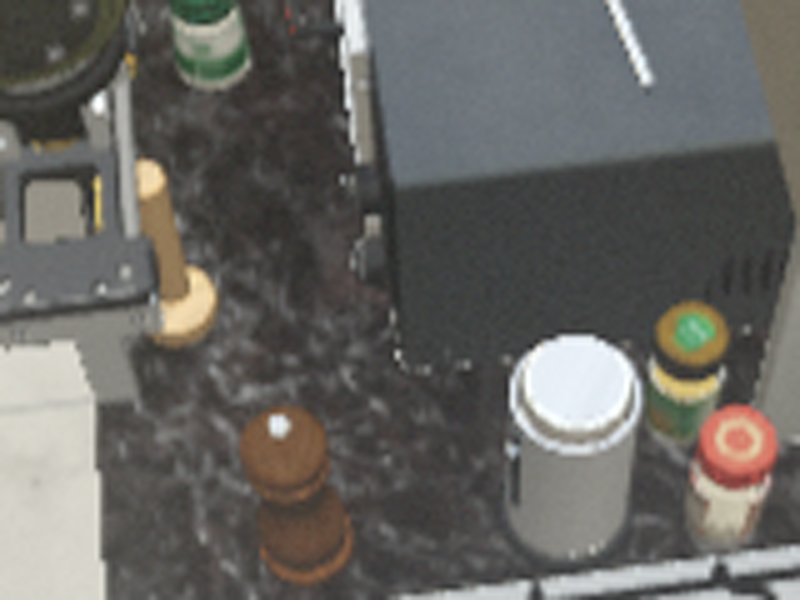

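The pod sits upright and centred in the dispenser, with its cover at about (578,382). The mill stands at (300,500) and the jars are untouched. Next is the tamper.

The rows are not in the units I measure in: shifts go in units of 5 mm. I convert before sending: -30 mm is -6, -177 mm is -35.4.

```bash
echo '[[0.4,-6,0,0,0,0],[0.4,-14,0,0,0,0],[0.4,-22,0,0,0,0],[0.4,-30,0,0,0,0],[0.4,-35.4,0,0,0,0]]' | python3 nudge.py 94 50; echo '[[0,0,0,0,0,0],[0,0,6,0,0,0],[0,0,14,0,0,0],[0,0,22,0,0,0],[0,0,28,0,0,0]]' | python3 nudge.py; echo '[[0,0,4,0,0,0],[0,0,7,0,0,0],[0,0,7.6,0,0,0],[0,0,7.6,0,0,0]]' | python3 nudge.py;echo '[[0,0,0,0,0,0],[0,0,0,0,0,0],[0,0,0,0,0,0],[0,0,0,0,0,0],[0,0,0,0,0,0]]' | python3 nudge.py 10 50;echo '[[0,0,0,0,0,0],[0,0,0,0,0,0],[0,0,0,0,0,0],[0,0,0,0,0,0],[0,0,0,0,0,0]]' | python3 nudge.py
```

```text
clock: 24.9
eef_pos: [367.8, 274.3, 275.6]
eef_rot: [-3.141, -0.0, 0.001]
wrist_force: [0.2, 0.3, 0.5]
finger_gap: 94.3
finger_force: 0.0
clock: 25.4
eef_pos: [367.7, 271.0, 133.7]
eef_rot: [3.141, 0.001, -0.001]
wrist_force: [0.6, 1.3, 0.2]
finger_gap: 94.0
finger_force: 0.0
clock: 25.8
eef_pos: [368.3, 271.7, 97.9]
eef_rot: [3.141, 0.0, -0.001]
wrist_force: [0.2, 0.2, 0.2]
finger_gap: 93.9
finger_force: 0.0
clock: 26.3
eef_pos: [368.2, 272.2, 97.8]
eef_rot: [-3.141, -0.0, -0.0]
wrist_force: [0.0, -0.2, -0.0]
finger_gap: 57.1
finger_force: 0.0
clock: 26.8
eef_pos: [368.1, 272.1, 97.6]
eef_rot: [3.141, 0.0, -0.0]
wrist_force: [0.5, -0.3, -1.6]
finger_gap: 24.2
finger_force: 49.8
```

Scaled: -200 mm is -40, -20 mm is -4.

```bash
echo '[[0,0,-4,0,0,0],[0,0,-13,0,0,0],[0,0,-22.4,0,0,0],[0,0,-32,0,0,0],[0,0,-40,0,0,0]]' | python3 nudge.py; echo '[[0,6,0,0,0,0],[0,14,0,0,0,0],[0,22,0,0,0,0],[6,28,0,0,0,0],[14,31,0,0,0,0]]' | python3 nudge.py; echo '[[9,1.2,0,0,0,0],[18,2.4,0,0,0,0],[26,3.6,0,0,0,0],[30,4.2,0,0,0,0],[31.3,4.4,0,0,0,0]]' | python3 nudge.py; echo '[[0,0,0,0,0,0],[0,0,0,0,0,0],[0,0,0,0,0,0]]' | python3 nudge.py; python3 - <<'E'
from h import *
s,d=shot("side","s9")
i=manip.camera_info("side")
# stem/disc: print world points of tan pixels low on tamper
m=(s[:,:,0].astype(int)-s[:,:,2]>50)&(s[:,:,0]>130);m[:, :310]=0;m[:,385:]=0;m[:120]=0;m[230:]=0
for r in range(130,200,3):
    xs=np.where(m[r])[0]
    if len(xs): print(r,xs.min(),xs.max(),world("side",xs.mean(),r,depth=np.median(d[r,xs])).round(0))
E
```

```text
clock: 27.3
eef_pos: [368.0, 272.0, 300.3]
eef_rot: [-3.141, -0.001, -0.0]
wrist_force: [0.3, -0.1, -1.7]
finger_gap: 24.2
finger_force: 49.8
clock: 27.8
eef_pos: [438.4, 115.1, 298.6]
eef_rot: [-3.141, -0.002, -0.001]
wrist_force: [-0.0, 0.9, -0.6]
finger_gap: 24.3
finger_force: 49.8
clock: 28.3
eef_pos: [595.8, 94.5, 296.1]
eef_rot: [3.141, 0.002, -0.001]
wrist_force: [0.1, 0.6, -1.6]
finger_gap: 24.2
finger_force: 49.8
clock: 28.6
eef_pos: [593.9, 95.4, 298.4]
eef_rot: [-3.141, -0.001, 0.0]
wrist_force: [-0.5, 0.2, -0.7]
finger_gap: 24.2
finger_force: 49.8
130 347 362 [598.  61. 448.]
133 348 348 [579.  53. 452.]
136 340 344 [568.  58. 438.]
160 349 351 [597.  85. 302.]
163 345 351 [592.  83. 292.]
166 344 350 [590.  84. 278.]
169 339 351 [587.  87. 260.]
172 337 372 [614.  99. 220.]
175 336 374 [602.  90. 223.]
178 336 374 [604.  82. 221.]
181 338 372 [607.  75. 217.]
184 341 362 [595.  71. 210.]
187 363 372 [670. 132.  69.]
193 372 382 [687.  91. 102.]
196 370 384 [684.  81. 103.]
199 370 384 [683.  72. 103.]
```

```bash
echo '[[0,0,2,0,0,0],[0,0,4,0,0,0],[0,0,5,0,0,0],[0,0,5,0,0,0]]' | python3 nudge.py; echo '[[0,0,0.6,0,0,0],[0,0,1.2,0,0,0],[0,0,1.6,0,0,0],[0,0,1.6,0,0,0]]' | python3 nudge.py;  echo '[[0,0,0.6,0,0,0],[0,0,1.2,0,0,0],[0,0,1.8,0,0,0],[0,0,2,0,0,0]]' | python3 nudge.py
```

```text
clock: 29.05
eef_pos: [594.2, 95.1, 271.4]
eef_rot: [3.141, 0.002, -0.0]
wrist_force: [0.1, -1.0, -1.2]
finger_gap: 24.2
finger_force: 49.8
clock: 29.45
eef_pos: [594.8, 95.1, 265.0]
eef_rot: [-3.142, -0.001, -0.0]
wrist_force: [-0.3, -0.1, 2.1]
finger_gap: 24.1
finger_force: 49.8
clock: 29.85
eef_pos: [594.6, 95.1, 254.4]
eef_rot: [3.142, 0.0, -0.0]
wrist_force: [0.1, -0.2, 4.9]
finger_gap: 24.1
finger_force: 49.8
```

```bash
echo '[[0,0,1.2,0,0,0],[0,0,2.4,0,0,0],[0,0,3.6,0,0,0],[0,0,4.8,0,0,0],[0,0,6,0,0,0]]' | python3 nudge.py; echo '[[0,0,0.6,0,0,0],[0,0,1.2,0,0,0],[0,0,1.2,0,0,0]]' | python3 nudge.py;  echo '[[0,0,0.4,0,0,0],[0,0,0.6,0,0,0],[0,0,0.6,0,0,0]]' | python3 nudge.py
```

```text
clock: 30.35
eef_pos: [594.7, 95.0, 224.6]
eef_rot: [3.142, -0.001, -0.0]
wrist_force: [-0.3, -0.1, 5.9]
finger_gap: 24.2
finger_force: 49.8
clock: 30.65
eef_pos: [594.5, 95.1, 218.3]
eef_rot: [-3.142, 0.001, -0.0]
wrist_force: [0.9, 0.0, 0.3]
finger_gap: 24.2
finger_force: 49.8
clock: 30.95
eef_pos: [594.6, 95.1, 215.6]
eef_rot: [-3.142, 0.0, -0.0]
wrist_force: [0.2, 0.6, 2.7]
finger_gap: 24.2
finger_force: 49.8
```

Scaled: 2 mm is 0.4, 1 mm is 0.2.

```bash
echo '[[0,0,0.2,0,0,0],[0,0,0.4,0,0,0],[0,0,0.4,0,0,0]]' | python3 nudge.py;  echo '[[0,0,0.2,0,0,0],[0,0,0.2,0,0,0]]' | python3 nudge.py;  echo '[[0,0,0.2,0,0,0],[0,0,0.2,0,0,0]]' | python3 nudge.py
```

```text
clock: 31.25
eef_pos: [594.8, 95.1, 214.2]
eef_rot: [-3.142, -0.001, -0.0]
wrist_force: [0.4, -0.6, 7.0]
finger_gap: 24.5
finger_force: 49.8
clock: 31.45
eef_pos: [595.1, 95.1, 214.1]
eef_rot: [-3.141, -0.002, -0.0]
wrist_force: [0.0, 0.2, 12.8]
finger_gap: 23.7
finger_force: 49.8
clock: 31.65
eef_pos: [595.4, 95.5, 213.8]
eef_rot: [-3.141, -0.004, 0.0]
wrist_force: [-1.1, 1.2, 17.4]
finger_gap: 24.5
finger_force: 50.0
```

The platform has bottomed out, with about 17 N at the wrist. I'll pull out and take the tamper back to its first place.

Scaled: -88 mm is -17.6, -68 mm is -13.6.

```bash
echo '[[0,0,-0.8,0,0,0],[0,0,-3,0,0,0],[0,0,-8,0,0,0],[0,0,-13.6,0,0,0],[0,0,-17.6,0,0,0]]' | python3 nudge.py;  echo '[[-6,-0.8,0,0,0,0],[-14,-1.8,0,0,0,0],[-22,-3,0,0,0,0],[-28,-3.8,0,0,0,0],[-31.2,-4.4,0,0,0,0]]' | python3 nudge.py;  echo '[[-7.2,-4,0,0,0,0],[-12.8,-10,0,0,0,0],[-14,-18,0,0,0,0],[-14,-26,0,0,0,0],[-14,-31,0,0,0,0]]' | python3 nudge.py; echo '[[0,0,4,0,0,0],[0,0,12,0,0,0],[0,0,21,0,0,0],[0,0,30,0,0,0],[0,0,36,0,0,0]]' | python3 nudge.py; echo '[[0,0,0,0,0,0],[0,0,1.2,0,0,0],[0,0,2,0,0,0],[0,0,2.4,0,0,0],[0,0,2.4,0,0,0]]' | python3 nudge.py
```

```text
clock: 32.15
eef_pos: [594.6, 95.1, 301.5]
eef_rot: [-3.141, -0.001, -0.0]
wrist_force: [0.3, -0.8, -1.4]
finger_gap: 24.4
finger_force: 49.9
clock: 32.65
eef_pos: [436.6, 117.3, 300.2]
eef_rot: [-3.141, -0.0, 0.0]
wrist_force: [1.4, 0.9, -0.9]
finger_gap: 24.2
finger_force: 49.9
clock: 33.15
eef_pos: [367.9, 274.2, 299.8]
eef_rot: [-3.141, 0.0, 0.001]
wrist_force: [-0.8, -0.2, -1.1]
finger_gap: 24.2
finger_force: 49.9
clock: 33.65
eef_pos: [367.5, 271.5, 117.0]
eef_rot: [3.14, 0.003, -0.0]
wrist_force: [0.7, -0.8, -1.0]
finger_gap: 24.2
finger_force: 49.9
clock: 34.15
eef_pos: [368.9, 272.3, 108.2]
eef_rot: [-3.141, -0.001, -0.0]
wrist_force: [0.0, 0.5, -1.0]
finger_gap: 24.3
finger_force: 49.9
```

Scaled: 7 mm is 1.4, 6 mm is 1.2.

```bash
echo '[[0,0,0.6,0,0,0],[0,0,1.2,0,0,0],[0,0,1.4,0,0,0],[0,0,1.4,0,0,0]]' | python3 nudge.py;  echo '[[0,0,0.2,0,0,0],[0,0,0.4,0,0,0],[0,0,0.4,0,0,0]]' | python3 nudge.py; echo '[[0,0,0.2,0,0,0],[0,0,0.2,0,0,0]]' | python3 nudge.py
```

```text
clock: 34.55
eef_pos: [368.6, 272.1, 100.5]
eef_rot: [3.141, 0.0, -0.0]
wrist_force: [-0.9, 0.6, -1.1]
finger_gap: 24.2
finger_force: 49.9
clock: 34.85
eef_pos: [368.6, 272.1, 98.5]
eef_rot: [3.142, 0.0, -0.0]
wrist_force: [0.4, -0.8, -1.1]
finger_gap: 24.4
finger_force: 49.9
clock: 35.05
eef_pos: [368.6, 272.1, 97.5]
eef_rot: [3.141, 0.0, -0.0]
wrist_force: [-0.4, 0.7, -1.1]
finger_gap: 24.1
finger_force: 49.9
```

Scaled: 1 mm is 0.2.

```bash
echo '[[0,0,0.2,0,0,0],[0,0,0.2,0,0,0]]' | python3 nudge.py;  echo '[[0,0,0.2,0,0,0],[0,0,0.2,0,0,0]]' | python3 nudge.py
```

```text
clock: 35.25
eef_pos: [368.9, 272.3, 97.1]
eef_rot: [-3.141, -0.001, -0.0]
wrist_force: [-0.5, 0.5, 4.1]
finger_gap: 24.2
finger_force: 49.9
clock: 35.45
eef_pos: [369.3, 272.6, 97.0]
eef_rot: [-3.14, -0.002, -0.0]
wrist_force: [-2.8, -1.0, 14.7]
finger_gap: 24.1
finger_force: 50.0
```

Contact. I'll ease off, release, withdraw and check numerically.

Scaled: -1.5 mm is -0.3.

```bash
echo '[[0,0,-0.3,0,0,0],[0,0,-0.3,0,0,0]]' | python3 nudge.py; echo '[[0,0,0,0,0,0],[0,0,0,0,0,0],[0,0,0,0,0,0],[0,0,0,0,0,0],[0,0,0,0,0,0]]' | python3 nudge.py 94; echo '[[0,0,0,0,0,0],[0,0,-3,0,0,0],[0,0,-10,0,0,0],[0,0,-19,0,0,0],[0,0,-28,0,0,0]]' | python3 nudge.py; echo '[[-4,0,-8,0,0,0],[-8,0,-16,0,0,0],[-8,0,-20,0,0,0],[-8,0,-20,0,0,0],[-8,0,-20,0,0,0]]' | python3 nudge.py; python3 - <<'E'
from h import *
s,d=shot("side","s10");t,dt=shot("top","t10")
def P(l,n,D,u,v): print(l,n,world(n,u,v,depth=D[int(v),int(u)]).round(0), world(n,u,v,depth=np.load(f'pics/{n}0.npy')[int(v),int(u)]).round(0))
P("tamper top","side",d,259,145);P("tamper top","top",dt,255,238);P("disc","side",d,268,172)
P("red","side",d,377,198);P("brown","side",d,368,176);P("green","top",dt,203,226)
for r in (185,187,189,191,193,195,197,200,203): P("pod",'side',d,345,r)
# pod cover: bright inside rim
q=s[170:215,328:362].astype(int); m=q.min(2)>190; ys,xs=np.where(m); print(len(xs))
# mill tip
z=[(world("side",u,v,depth=d[v,u])[2],u,v) for v in range(170,235) for u in range(260,310) if d[v,u]>0]
_,u,v=max(z);print("mill tip",u,v,world("side",u,v,depth=d[v,u]).round(0))
for n in("side",):
    z0=np.load('pics/s8.npy');print("mill change px",np.sum(np.abs(z0[190:228,276:304]-d[190:228,276:304])>8))
print(manip.read_state()["clock"])
E
```

```text
clock: 35.65
eef_pos: [368.7, 272.1, 97.2]
eef_rot: [-3.142, -0.0, -0.0]
wrist_force: [0.6, -0.4, -1.6]
finger_gap: 24.6
finger_force: 49.9
clock: 36.15
eef_pos: [368.7, 272.1, 97.1]
eef_rot: [3.142, 0.0, -0.0]
wrist_force: [-0.3, -0.5, -0.2]
finger_gap: 60.8
finger_force: 0.0
clock: 36.65
eef_pos: [368.3, 271.9, 238.7]
eef_rot: [3.141, 0.001, -0.0]
wrist_force: [-0.0, -0.1, -0.2]
finger_gap: 93.6
finger_force: 0.0
clock: 37.15
eef_pos: [328.7, 272.1, 336.5]
eef_rot: [3.141, 0.0, -0.0]
wrist_force: [0.4, 0.5, -1.4]
finger_gap: 94.2
finger_force: 0.0
tamper top side [368. 270. 151.] [368. 271. 149.]
tamper top top [340. 208. 632.] [363. 277. 148.]
disc side [376. 258.  19.] [376. 258.  18.]
red side [684.  76. 100.] [683.  73. 105.]
brown side [672. 151. 100.] [672. 150. 101.]
green top [407. 464.  86.] [406. 463.  89.]
pod side [601. 130. 102.] [589.  81. 190.]
pod side [598. 116. 114.] [589.  78. 184.]
pod side [597. 110. 114.] [588.  75. 178.]
pod side [596. 105. 111.] [589.  75. 169.]
pod side [595.  97. 114.] [589.  74. 159.]
pod side [594.  92. 112.] [589.  71. 152.]
pod side [592.  84. 116.] [590.  72. 138.]
pod side [587.  60. 145.] [587.  61. 143.]
pod side [588.  60. 125.] [588.  60. 125.]
273Traceback (most recent call last):
  File "<stdin>", line 10, in <module>
  File "h.py", line 6, in world
    i=manip.camera_info(n);K=np.array(i["K"]);R=cv2.Rodrigues(np.array(i["rvec"],float))[0];t=np.array(i["tvec"],float).ravel()
ValueError: time passes only in moves, steps and waits
```

```bash
python3 - <<'E'
from h import *
a=np.load('pics/s8.npy');b=np.load('pics/s10.npy')
print(np.mean(np.abs(a-b)[188:226,280:300]>12)); v=196
for v in (194,195,196): print(world("side",285.5,v,depth=b[v,285]).round(0))
print(manip.sign_off())
E
```

```text
0.013157894736842105
[430.  94. 158.]
[429.  92. 156.]
[429.  90. 153.]
the job is handed in; nothing more can be done
None
```

I handed the job in at about 37 s of the 72 s allowed; no verdict came back. By camera and force readings, the mill and tamper stand upright on the worktop, about 16 cm and 29 cm from the dispenser. The pod is pressed down to the platform's stop (about 17 N at the wrist), and the seasoning jars have not moved.

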